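# Unbolt the treat box with the hooked rod

## Robot

A 7-joint arm with a two-finger parallel gripper is mounted at the origin on a cart in front of the work surface, level with it; the furniture and walls round the work are solid. World frame = base frame: x ahead of the robot, y to its left, z up, the work surface at z = 0. Lengths are in mm, angles in rad, forces in N, time in s.
With the tool pointing down it reaches from about 400 to 875 mm from the base axis. Payload 4.4 kg.
Tool frame: the origin (TCP) lies at the very end of the fingers, on their centre line; the grasp point (between the pads) lies 19 mm behind it (env.grip_point_offset is the distance from the TCP to the grasp point, in mm); z points along the fingers, y is the line along which they close (so a half turn about z gives the same grasp; the last joint's range is limited). The gripper opens to 85 mm and grips with 20 to 120 N. Pads are 22 mm wide; open, the fingers measure 114 mm over their backs; the gripper's body (76 mm by 85 mm) begins 54 mm behind the grasp point. The pads swing forward as they close: fully open they stand 13 mm farther back than shut.
Start: joints at [1.175, 0.628, 0.038, 1.517, -0.027, 0.996, -0.02], TCP at [210.533, -614.975, 231.313] pointing down, gripper open.
Joint ranges: [-3.06, 3.06], [-0.37, 2.12], [-1.25, 1.32], [0.18, 2.47], [-1.1, 4.24], [0.23, 1.98], [-2.94, 2.94]. Speed limits (rad/s): [2.57, 2.57, 3.14, 3.14, 3.14, 3.14, 3.14].

## Interface

Orientations are given as a unit quaternion [x, y, z, w].
In Python, from bench import env gives the robot as it stands.
- The arm moves only by the tool arm_command, never from a script. Its argument "targets" is a list of rows, each a list of 7 numbers: the shift along the tool's x, y, z each as a share of 50 mm, from -1 to 1, then the turn, a rotation vector about the tool's x, y, z each as a share of 6 degrees, from -1 to 1, then the opening in per cent of the stroke, from 0 (shut) to 100 (fully open). A call has 1 to 8 rows; each row shifts and turns the commanded pose from where the row before left it, along the tool's axes as they then stand; what a row does not reach is not made up. A row lasts 1/8 s, in which the tool goes at most 62.5 mm and 10.7 degrees, less where a joint would pass 70% of its speed; a pose out of reach is approached as far as the arm can. A call with a number of a shift or a turn outside -1 to 1 is refused whole. A call with a gripper value outside its range is refused whole. The fingers move at their own pace and stop on an object; "force" is the grip in N (left out, the last holds). Time passes only in rows, so rows that do not move let the fingers close. It gives the time, the measured TCP pose, the force, the opening and the grip force at its end, in the units of the state.
- env.state(): the state, without advancing time (a new reading comes with each control period).
- env.read_camera(name): name is "side" or "top" or "wrist"; returns a dict with "pixels" (420x560x3 uint8, red, green, blue), "intrinsics" (3x3 intrinsics, pixels), "D" ([k1, k2, p1, p2, k3] as OpenCV has them; the pictures are not rectified), "R" (3x3) and "t" (3): a world point X has camera coordinates R X + t. Camera axes: x right, y down, z forward; pixel columns grow to the right and rows downward; lengths in mm; the calibration is good to about 2 mm. A picture is of the moment at which its call begins. There is no depth.
- env.close_job(): hands the job in; it is judged then, once.
Trained networks look in the newest picture that a camera, given by its name, has taken for a name from the list of things; names that differ only in an ending like _2 or _b are one class to them, and where a whole thing is asked for, a point or a joint stands for the part that bears it (a point fixed in the world has none). Each returns a list of dicts, best first, with "score" (0 to 1); they miss things now and then, are a little off and sometimes report something else, mostly with a low value. They report only what shows in the picture. A call takes as long as a camera call.
- env.look_for(camera, thing): "bbox" ([left, top, right, bottom] in pixels, round what is visible of it).
The state is a dict: "clock": time; "qpos": joint angles; "qvel": joint speeds; "joint_torque": joint torques, N m; "eef_pos": TCP position; "ee_rot": TCP orientation; "contact_force": force on the tool from outside, world axes, zero at the start; "moment": the same for the moment, N m; "grip_width": opening from 0.0 (shut) to 1.0 (fully open); "grasp_force": force on a finger pad.
Only numpy, scipy, OpenCV 4.12 (cv2) and the standard library are available. Lean on these libraries where they do the work, as an engineer would, in place of code of your own. Each camera call takes 0.05 s, during which the arm holds its last target. There are 200 camera calls.

## Task

Take the hooked rod from its wooden rest and, reaching in under the wire guard with it, draw the treat box's brass bolt all the way towards the front. Hold it firmly but gently against its stop for a moment so that it seats, without forcing it. Then lay the rod back in its rest and let go; leave the other things where they are, and touch the bolt with nothing but the rod.

Things in the scene. Friction and masses are not known exactly. Their poses are not given: they have to be found in the camera images.
- hook_rod: Hooked rod, 254 mm long, 0.1-0.2 kg. Origin: middle of the grip, on its axis, within 10 mm of its centre of mass; x to the hook, z up. Flat-sided dark wood handle 16 wide (y), 18 high (z), from x=-80 to +30 mm; then a straight 8 mm steel bar to x=170, bent square to -y (right, seen from the handle) into a level toe, its tip at y=-26. Inner (pulling) face of the toe: x=166 mm.
- rest: Wooden rest, fixed: foot 150 x 60 x 8 mm, two open-topped forks at x=-65 and +62 mm, 55 mm high, 28 mm wide inside and flared, with open space for fingers between them. Origin under its middle on the worktop; x along the lying rod to the hook, z up. The rod lies with its origin 45 mm above this origin, axes alike.
- rest_seat (a point): Where the rod's origin lies when the rod is in its rest (45 mm above the rest's origin); axes like the rest's.
- locker: Light wood treat box with a bolt channel on its left, fixed. Origin on the worktop under the shut bolt's post; x to the rear, y left, z up. Front at x=-95 mm, rear +62; 101 high. The channel, open only at the front, is free from y=-26 (wooden side) to +50 (8 mm grey cheek), from its floor (8) up to a wire guard at 85. Bolt rod, staples and a small stop block lie low in it at y=0, under z=34.
- bolt (a joint): How far the brass bolt is drawn towards the box's front (-x of the box), m: 0 shut; starts up to 12 mm out. Its rigid stop is adjustable and is set anywhere from 28 to 46 mm: find it by feel. The bolt slides with about 4 N of friction and stays where left. To seat it needs a firm pull against the stop: 10 to 14 N held about half a second. Over 18 N bends it.
- bolt_post (a point): On the axis of the bolt's upright post, 46 mm above the worktop; moves with the bolt, axes like the box's. Round brass, 10 mm thick, free from z=34 to 57 mm, red ball of 15 mm on top (to z=73). Hook it here from behind (+x side) and pull to -x.
- mug: Dark mug, 86 x 119 x 99 mm, bystander. Origin under its middle.
- lid_jar: White jar with wooden lid, 74 mm across, 85 mm high, bystander. Origin under its middle.
- timer: White and black kitchen timer, 62 mm across, 54 mm high, bystander. Origin under its middle.
- spice_jar: Glass spice jar with green cap, 46 mm across, 106 mm high, bystander. Origin under its middle.
- tin: Flat white tin with dark blue lid, 63 x 105 x 26 mm, bystander. Origin under its middle.
- drinking_glass: Clear drinking glass, 81 mm across, 87 mm high, bystander. Origin under its middle.

How it is judged:
By the outcome, as a careful person would: the job done as asked, in the order asked, and still so for the second after the job is handed in, with the robot touching nothing.
It also fails if it takes over 66 s, if anything falls off the work surface, if the arm or the gripper's body presses on something with over 40 N, if the wrist force passes 120 N, or if a joint passes its speed limit or range.

## Working session

There is one attempt and no reset: what is moved stays moved. The work goes in short steps, Python scripts to look and compute and a tool call to move; the robot and the scene stay as the last step left them, time stands still between calls to the robot, and variables do not carry over. Pictures are saved under pics/ and viewed, at most 10 in all, crops included, and the job is handed in when it is done.

Besides the shell and the picture viewer there is one more tool, called after "Call:" by a JSON object that holds its "op" and its "data". arm_command: Moves the arm, as the interface text tells. Shift numbers are shares of 50 mm and turn numbers shares of 6 degrees, none past 1 either way. Its arguments: {"type":"object","properties":{"targets":{"type":"array"},"force":{"type":"number"}},"required":["targets"]}

```bash
ls; mkdir -p pics
python3 - <<'E'
from bench import env
import cv2
s=env.state(); print(s)
for c in ["top","side"]:
    r=env.read_camera(c); cv2.imwrite(f"pics/{c}0.png",r["pixels"][:,:,::-1])
    print(c,r["intrinsics"].tolist(),r["D"],r["R"].tolist(),r["t"])
    for n in ["hook_rod","rest","locker","bolt","mug","lid_jar","timer","spice_jar","tin","drinking_glass"]:
        d=env.look_for(c,n); print(n,[(x["bbox"],round(x["score"],2)) for x in d[:2]])
E
```

```text
pics
{'clock': 0.0, 'qpos': array([ 1.17518404,  0.62934438,  0.03845817,  1.51838514, -0.02699869,
        0.99627671, -0.01997517]), 'qvel': array([-0.00064531, -0.00058166, -0.00142147, -0.0005807 , -0.00109339,
        0.00219182,  0.00055599]), 'joint_torque': array([ 1.08275068e-03, -5.63416207e+01,  1.22629914e+00, -1.93453950e+01,
        1.09838747e-02,  1.06246263e-02, -2.31160362e-05]), 'eef_pos': array([ 210.32720315, -614.36781867,  230.38503308]), 'ee_rot': array([ 9.86432336e-01,  1.64165611e-01, -1.73167956e-04, -9.31581351e-04]), 'contact_force': array([ 0.40478535,  0.33884427, -0.19552175]), 'moment': array([-0.0045605 ,  0.04062312,  0.04899341]), 'grasp_force': 0.0, 'grip_width': 1.0012354523548732}
top [[537.1125147227574, 0.0, 278.7676268625938], [0.0, 537.1125147227574, 208.41082257330777], [0.0, 0.0, 1.0]] [0.03141987 0.         0.         0.         0.        ] [[-0.014143218812889151, -0.9998974591241518, 0.0022451277638497343], [-0.9766928016316834, 0.013333979414888357, -0.21422739375209832], [0.21417549020012536, -0.005222665031246384, -0.976781236084880
[... 879 characters left out ...]
978, 0.01727590697635006], [-0.34864880122100184, 0.5180652497865841, -0.7810585191717216], [0.4129636322442136, -0.6631831615596433, -0.6242188179376058]] [ 373.10507255  300.41818878 1537.75077846]
hook_rod [([193.5, 262.6, 220.0, 291.6], 0.71), ([257.7, 227.5, 272.0, 280.1], 0.45)]
rest [([253.0, 245.9, 271.7, 289.0], 0.95)]
locker [([290.4, 154.4, 354.6, 206.7], 0.66)]
bolt []
mug [([174.3, 279.3, 210.8, 325.7], 0.58)]
lid_jar [([194.1, 262.3, 220.6, 291.3], 0.92), ([262.3, 194.7, 283.8, 225.0], 0.42)]
timer [([358.2, 164.3, 374.6, 177.4], 0.5)]
spice_jar [([220.8, 221.2, 235.9, 251.2], 0.7)]
tin [([211.3, 312.9, 241.7, 346.1], 0.94)]
drinking_glass [([257.8, 227.1, 267.1, 277.9], 0.22)]
```

Run:
```python
import cv2
a=cv2.imread("pics/top0.png")[160:270,110:450]; cv2.imwrite("pics/top0c.png",cv2.resize(a,None,fx=2.35,fy=2.35,interpolation=cv2.INTER_CUBIC))
a=cv2.imread("pics/side0.png")[140:350,160:400]; cv2.imwrite("pics/side0c.png",cv2.resize(a,None,fx=2.8,fy=2.8,interpolation=cv2.INTER_CUBIC))
```

```text
(no output)
```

View pics/top0c.png

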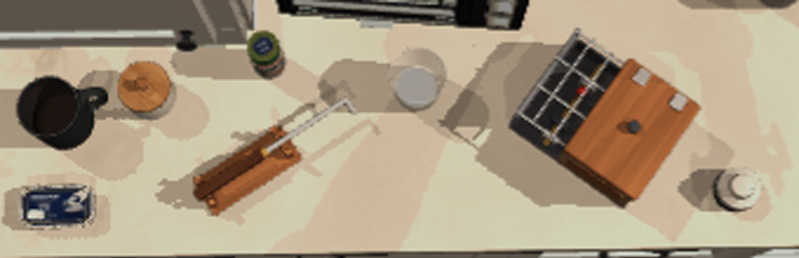

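View pics/side0c.png

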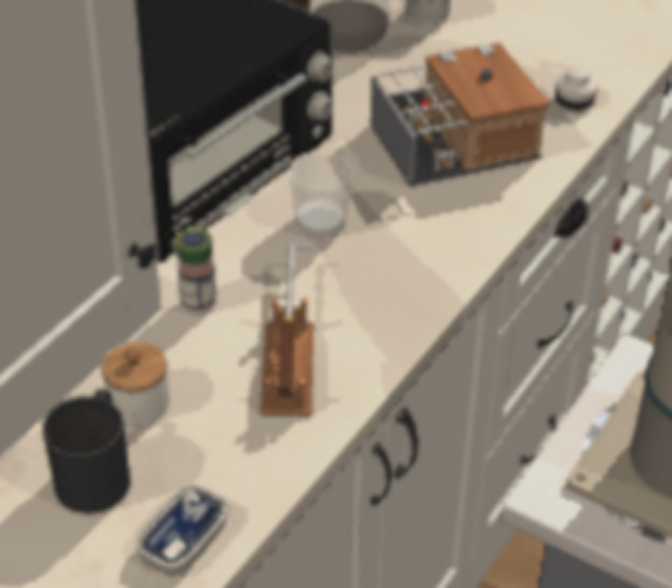

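The top picture shows the rod at about px (195,240)→(257,203), with the toe pointing right, and the red ball at (357,199). The box is rotated with its channel on the left and its mouth to the lower left. The glass stands between them near (286,195). In the side picture the ball is at about (312,177).

```bash
cat > h.py <<'E'
import numpy as np, cv2
from bench import env
from scipy.spatial.transform import Rotation as Ro
def ray(r,p):
    u=cv2.undistortPoints(np.array([[p]],float),r["intrinsics"],np.array(r["D"]))[0,0]
    R=np.array(r["R"]);return -R.T@np.array(r["t"]), R.T@np.array([u[0],u[1],1.])
def onz(r,p,z):
    c,d=ray(r,p);return c+d*(z-c[2])/d[2]
def tri(r1,p1,r2,p2):
    c1,d1=ray(r1,p1);c2,d2=ray(r2,p2)
    s=np.linalg.lstsq(np.stack([d1,-d2],1),c2-c1,rcond=None)[0]
    a=c1+d1*s[0];b=c2+d2*s[1];return (a+b)/2,np.linalg.norm(a-b)
def proj(r,X):
    return cv2.projectPoints(np.array(X,float).reshape(-1,3),cv2.Rodrigues(np.array(r["R"]))[0],np.array(r["t"],float),r["intrinsics"],np.array(r["D"]))[0][:,0]
def pose(): 
    s=env.state();return np.array(s["eef_pos"]),Ro.from_quat(s["ee_rot"])
def delta(target,yawdeg):
    """world target TCP, tool x yaw, tool down -> shift (tool axes, in units of 50mm), turn units"""
    p,R=pose(); y=np.radians(yawdeg)
    G=Ro.from_matrix(np.array([[np.cos(y),np.sin(y),0],[np.sin(y),-np.cos(y),0],[0,0,-1]]))
    return (R.inv().apply(np.array(target)-p)/50).round(2), (np.degrees((R.inv()*G).as_rotvec())/6).round(2)
E
python3 - <<'E'
from h import *
T=env.read_camera("top");S=env.read_camera("side")
ct=lambda x,y:(110+x/2.35,160+y/2.35); cs=lambda x,y:(160+x/2.8,140+y/2.8)
print("ball",tri(T,ct(581,91),S,cs(425,103)))
print("hook corner",tri(T,ct(346,100),S,cs(293,246)), onz(T,ct(346,100),45))
print("handle back",onz(T,ct(200,193),50), "handle front",onz(T,ct(265,153),50))
for n,p in dict(lid_r=(633,58),lid_rr=(700,103),lid_f=(565,158),lid_fr=(628,202)).items(): print(n,onz(T,ct(*p),101))
for n,p in dict(g_rl=(575,30),g_fl=(512,118)).items(): print(n,onz(T,ct(*p),85))
print("fork lid tri",tri(T,ct(628,202),S,cs(467,163)))
for n,p in dict(glass=(415,95),timer=(738,188),spice=(265,60)).items(): print(n,onz(T,ct(*p),0))
E
```

```text
ball (array([ 547.44786856, -355.02635765,   69.70526964]), np.float64(0.8042973370558913))
hook corner (array([544.56231549, -25.08079712,  44.1566719 ]), np.float64(1.5646440135704307)) [545.10615668 -24.79862114  45.        ]
handle back [413.96960246 178.70823479  50.        ] handle front [469.27873137  88.89834905  50.        ]
lid_r [ 586.31853646 -423.93601738  101.        ]
lid_rr [ 521.28510517 -512.15585374  101.        ]
lid_f [ 447.17514885 -324.02905962  101.        ]
lid_fr [ 385.79628032 -406.28986012  101.        ]
g_rl [ 632.24949026 -348.06099959   85.        ]
g_fl [ 507.19421562 -255.48322769   85.        ]
fork lid tri (array([ 450.44488573, -414.81196615,  -41.4419023 ]), np.float64(95.30266286425011))
glass [ 561.62091047 -123.74274549    0.        ]
timer [ 418.57661513 -583.54913053    0.        ]
spice [617.25591201  95.07887027   0.        ]
```

Run:
```python
from h import *
W=env.read_camera("wrist"); p,R=pose()
c=-np.array(W["R"]).T@W["t"]; print("cam in tool",R.inv().apply(c-p),"axes in tool (rows x,y,z cam)",(np.array(W["R"])@R.as_matrix()).round(2).tolist(), W["intrinsics"].tolist(),W["D"])
print(delta([450,-330,300],144))
```

```text
cam in tool [  83.60151428   -0.49457516 -144.03088073] axes in tool (rows x,y,z cam) [[0.0, 1.0, -0.0], [-0.95, 0.0, -0.32], [-0.32, 0.0, 0.95]] [[307.93167394019713, 0.0, 279.6280293088188], [0.0, 307.93167394019713, 212.6423958609425], [0.0, 0.0, 1.0]] [-0.02335969  0.          0.          0.          0.        ]
(array([ 6.38, -3.84, -1.37]), array([  0.  ,   0.  , -20.85]))
```

Call:
{"op": "arm_command", "data": {"targets": [[0.96,-0.4,-0.05,0,0,0,100],[0.96,-0.4,-0.05,0,0,0,100],[0.96,-0.4,-0.05,0,0,0,100],[0.96,-0.4,-0.05,0,0,0,100],[0.96,-0.4,-0.05,0,0,0,100],[0.96,-0.4,-0.05,0,0,0,100],[0.96,-0.4,-0.05,0,0,0,100],[0.96,-0.4,-0.05,0,0,0,100]]}}

```text
clock: 2.25
eef_pos: [523.2, -338.1, 251.6]
ee_rot: [0.986, 0.164, 0.0, 0.0]
contact_force: [0.7, -0.8, -0.2]
grip_width: 0.995
grasp_force: 0.0
```

Call:
{"op": "arm_command", "data": {"targets": [[0,0,0,0,0,0,100],[0,0,0,0,0,0,100]]}}

```text
clock: 2.5
eef_pos: [521.5, -339.7, 251.2]
ee_rot: [0.986, 0.164, -0.0, 0.0]
contact_force: [-0.3, -0.8, -0.3]
grip_width: 0.999
grasp_force: 0.0
```

Run:
```python
from h import *
import pickle
W=env.read_camera("wrist"); pickle.dump(W,open("wA.pkl","wb")); cv2.imwrite("pics/wA.png",W["pixels"][:,:,::-1])
print(env.state()["eef_pos"],env.state()["contact_force"]); 
for n in ["bolt","bolt_post","locker"]: print(n,[(x["bbox"],round(x["score"],2)) for x in env.look_for("wrist",n)[:2]])
```

```text
[ 520.82932694 -340.53591871  251.23105146] [-0.42949333 -0.19155012  0.5250708 ]
bolt [([243.0, 127.8, 346.9, 203.5], 0.63)]
bolt_post [([243.6, 129.1, 346.3, 198.0], 0.93)]
locker [([201.5, 81.2, 430.8, 320.1], 0.92)]
```

View pics/wA.png

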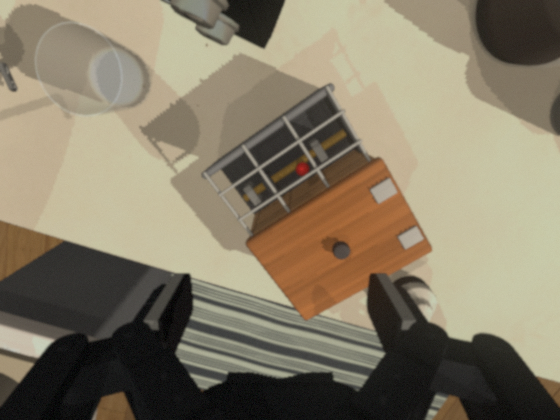

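View A shows the box clearly: the red ball is at (303,170), the lid corners at (248,241), (380,158), (430,243) and (307,318), and the guard's left corners at (205,175) and (330,88).

Call:
{"op": "arm_command", "data": {"targets": [[0,0,0,0,0,-1,100],[0,0,0,0,0,-1,100],[0,0,0,0,0,-1,100],[0,0,0,0,0,-1,100],[0,0,0,0,0,-1,100],[0,0,0,0,0,-1,100],[0,0,0,0,0,-1,100],[0,0,0,0,0,-1,100]]}}

```text
clock: 3.7
eef_pos: [521.1, -340.4, 251.4]
ee_rot: [0.834, 0.552, -0.0, 0.0]
contact_force: [0.6, -0.4, 0.8]
grip_width: 0.996
grasp_force: 0.0
```

Call:
{"op": "arm_command", "data": {"targets": [[0,0,0,0,0,-1,100],[0,0,0,0,0,-1,100],[0,0,0,0,0,-1,100],[0,0,0,0,0,-1,100],[0,0,0,0,0,-1,100],[0,0,0,0,0,-1,100],[0,0,0,0,0,-1,100],[0,0,0,0,0,-1,100]]}}

```text
clock: 4.7
eef_pos: [521.1, -340.4, 251.3]
ee_rot: [0.538, 0.843, -0.0, -0.0]
contact_force: [-0.5, 0.9, 0.4]
grip_width: 1.001
grasp_force: 0.0
```

Call:
{"op": "arm_command", "data": {"targets": [[0,0,0,0,0,-1,100],[0,0,0,0,0,-0.3,100],[0,0,0,0,0,0,100]]}}

```text
clock: 5.08
eef_pos: [521.5, -339.9, 251.3]
ee_rot: [0.481, 0.877, -0.0, -0.0]
contact_force: [-0.8, 0.3, -0.3]
grip_width: 1.003
grasp_force: 0.0
```

Run:
```python
from h import *
import pickle
W=env.read_camera("wrist"); pickle.dump(W,open("wB.pkl","wb")); cv2.imwrite("pics/wB.png",W["pixels"][:,:,::-1])
print(env.state()["eef_pos"],env.state()["qpos"]); 
A=pickle.load(open("wA.pkl","rb"))
def ball(W):
    p=W["pixels"].astype(int); m=((p[:,:,0]>130)&(p[:,:,1]<60)&(p[:,:,2]<60)).astype(np.uint8)
    n,l,s,c=cv2.connectedComponentsWithStats(m); k=1+np.argmax(s[1:,4]); print(s[k]); return c[k]
a,b=ball(A),ball(W); print(a,b,tri(A,a,W,b))
print(delta([460,105,150],122.7))
```

```text
[ 521.68362011 -339.68834494  251.30279773] [ 0.80697271  0.60046193 -0.45578027  1.56572621  0.29206736  1.04362822
  0.8409988 ]
[298 165   8   8  50]
[290 208   8   9  55]
[301.5  168.44] [293.49090909 211.87272727] (array([ 549.07917699, -354.5980716 ,   68.40706941]), np.float64(0.36480072763809396))
(array([8.16, 3.75, 2.03]), array([-0.  ,  0.  , -0.02]))
```

View pics/wB.png

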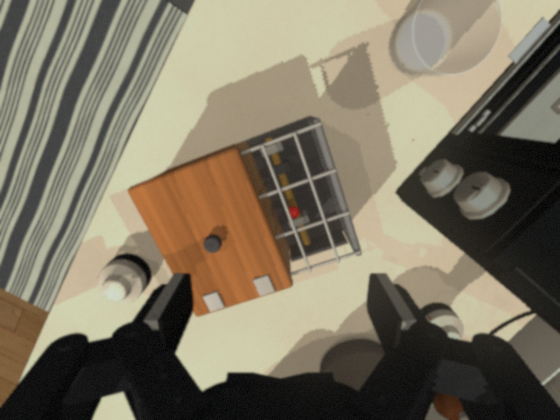

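View B shows the ball at (293,212), the lid corners at about (238,147), (291,290), (196,314) and (131,187), and the guard's left corners at (318,120) and (359,253). Next I move to the rod and compute the box's yaw on the way.

Call:
{"op": "arm_command", "data": {"targets": [[0.9,0.4,0,0,0,0,100],[0.9,0.4,0,0,0,0,100],[0.9,0.4,0,0,0,0,100],[0.9,0.4,0,0,0,0,100],[0.9,0.4,0,0,0,0,100],[0.9,0.4,0,0,0,0,100],[0.9,0.4,0,0,0,0,100],[0.9,0.4,0,0,0,0,100]]}}

```text
clock: 6.12
eef_pos: [462.0, 51.6, 251.6]
ee_rot: [0.48, 0.877, 0.0, 0.0]
contact_force: [1.6, -0.0, -0.2]
grip_width: 1.003
grasp_force: 0.0
```

Call:
{"op": "arm_command", "data": {"targets": [[0.96,0.3,0,0,0,0,100],[0,0.25,0.5,0,0,0,100],[0,0,0,0,0,0,100]]}}

```text
clock: 6.5
eef_pos: [458.7, 105.7, 225.4]
ee_rot: [0.479, 0.878, -0.001, -0.001]
contact_force: [-0.1, -0.4, 0.1]
grip_width: 0.999
grasp_force: 0.0
```

Run:
```python
from h import *
import pickle
A=pickle.load(open("wA.pkl","rb"));B=pickle.load(open("wB.pkl","rb"))
P={}
for n,a,b in [("lfl",(248,241),(238,147)),("lrl",(380,158),(291,290)),("lrr",(430,243),(196,314)),("lfr",(307,318),(131,187)),("gfl",(205,175),(318,120)),("grl",(330,88),(359,253))]:
    P[n],e=tri(A,a,B,b); print(n,P[n].round(1),round(e,1))
for a,b in [("lfl","lrl"),("lfr","lrr"),("gfl","grl")]: d=P[b]-P[a];print(np.degrees(np.arctan2(d[1],d[0])),np.linalg.norm(d))
d=P["lfl"]-P["lfr"];print(np.degrees(np.arctan2(-d[0],d[1])))
W=env.read_camera("wrist"); pickle.dump(W,open("wC.pkl","wb")); cv2.imwrite("pics/wC.png",W["pixels"][:,:,::-1]); print(env.state()["eef_pos"],env.state()["qpos"])
```

```text
lfl [ 461.4 -323.    93.2] 3.0
lrl [ 587.6 -417.5  108.3] 4.3
lrr [ 518.7 -519.4   84.7] 4.8
lfr [ 389.1 -417.2   92.5] 4.5
gfl [ 513.4 -260.1   84.1] 2.6
grl [ 631.7 -350.6   89. ] 1.1
-36.851510728047174 158.38252114734965
-38.25199343026823 165.24461307140132
-37.43200197736182 148.96342948873863
-37.50674340005806
[458.96760028 105.07722894 226.07281375] [ 0.0956884   0.42232229 -0.52473878  1.99452706  0.29046259  0.79934807
 -0.02569951]
```

View pics/wC.png

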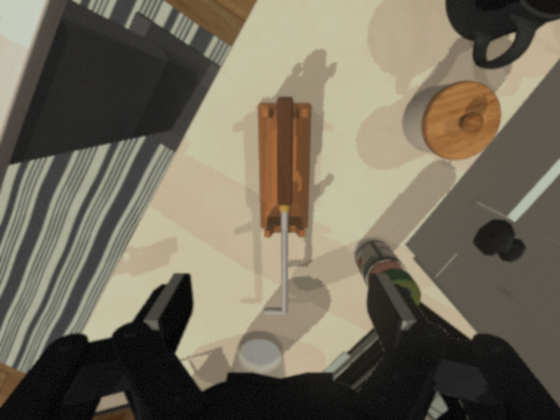

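View C shows the rod lying almost straight along the picture: handle back end at (286,98), handle front at (284,207), hook's outer corner at (284,312), toe tip at (265,309).

Run:
```python
from h import *
import pickle
W=pickle.load(open("wC.pkl","rb"))
T=env.read_camera("top");ct=lambda x,y:(110+x/2.35,160+y/2.35)
print("tri corner",tri(W,(284,310),T,ct(347,99)))
b=onz(W,(286,99),54);f=onz(W,(284.5,206),54);k=onz(W,(284.3,310),45);m=onz(W,(284.5,215),45);t=onz(W,(265,309),45)
for n,v in dict(b=b,f=f,k=k,m=m,t=t).items(): print(n,v.round(1))
d=k-b;y=np.arctan2(d[1],d[0]);print(np.degrees(y),np.hypot(d[0],d[1]),np.linalg.norm((f-b)[:2]))
d2=k-m;print(np.degrees(np.arctan2(d2[1],d2[0])))
u=np.array([np.cos(y),np.sin(y)]); O=(k[:2]-170*u); O2=b[:2]+80*u; print("origin",O,O2)
O=(O+O2)/2
G=O+18*u; print("grasp",G)
print(delta([*G,130],np.degrees(y)+180), pose()[0])
```

```text
tri corner (array([548.50827758, -25.83695254,  39.92868464]), np.float64(1.5894658847922831))
b [413.8 186.   54. ]
f [471.6  94.5  54. ]
k [547.6 -22.4  45. ]
m [479.   83.3  45. ]
t [526.5 -34.3  45. ]
-57.31220457956786 247.67973119670847 108.26842198791928
-57.05074076947201
origin [455.7498232  120.65084794] [457.00291003 118.69804976]
grasp [466.09746566 104.52518374]
(array([-0.08,  0.11,  1.93]), array([-0.01,  0.  , -0.01])) [459.29474535 104.73366033 226.52391085]
```

Call:
{"op": "arm_command", "data": {"targets": [[-0.08,0.11,0,0,0,0,100],[0,0,0.9,0,0,0,100],[0,0,0.9,0,0,0,100],[0,0,0.9,0,0,0,100],[0,0,0.6,0,0,0,100],[0,0,0.4,0,0,0,100],[0,0,0.26,0,0,0,100],[0,0,0,0,0,0,100]]}}

```text
clock: 7.6
eef_pos: [466.5, 104.6, 28.0]
ee_rot: [0.48, 0.877, -0.0, -0.0]
contact_force: [-0.1, 1.4, -0.2]
grip_width: 0.998
grasp_force: 0.0
```

Call:
{"op": "arm_command", "data": {"targets": [[0,0,0,0,0,0,40],[0,0,0,0,0,0,10],[0,0,0,0,0,0,0],[0,0,0,0,0,0,0],[0,0,0,0,0,0,0]], "force": 80}}

```text
clock: 8.22
eef_pos: [466.5, 105.0, 28.8]
ee_rot: [0.479, 0.878, 0.0, 0.0]
contact_force: [-0.8, -0.5, 5.6]
grip_width: 0.169
grasp_force: 77.9
```

Call:
{"op": "arm_command", "data": {"targets": [[0,0,-0.2,0,0,0,0],[0,0,-0.5,0,0,0,0],[0,0,-0.9,0,0,0,0],[0,0,-0.9,0,0,0,0],[0,0,0,0,0,0,0]]}}

```text
clock: 8.85
eef_pos: [468.2, 105.6, 156.4]
ee_rot: [0.48, 0.877, 0.002, 0.002]
contact_force: [0.6, -0.1, -2.0]
grip_width: 0.169
grasp_force: 78.5
```

Call:
{"op": "arm_command", "data": {"targets": [[-0.5,-0.67,0,0,0,0,0],[-0.58,-0.78,0,0,0,0,0],[-0.6,-0.8,0,0,0,0,0],[-0.6,-0.8,0,0,0,0,0],[-0.6,-0.8,0,0,0,0,0],[-0.6,-0.8,0,0,0,0,0]]}}

```text
clock: 9.6
eef_pos: [363.1, -168.2, 152.7]
ee_rot: [0.479, 0.878, -0.0, -0.001]
contact_force: [0.8, -0.9, -1.3]
grip_width: 0.175
grasp_force: 78.4
```

Call:
{"op": "arm_command", "data": {"targets": [[0,0,0,0,0,-0.8,0],[0,0,0,0,0,-0.9,0],[0,0,0,0,0,-0.9,0],[0,0,0,0,0,-0.73,0],[0,0,0,0,0,0,0]]}}

```text
clock: 10.22
eef_pos: [363.8, -166.8, 152.7]
ee_rot: [0.32, 0.947, 0.0, -0.001]
contact_force: [0.4, 0.9, -1.8]
grip_width: 0.173
grasp_force: 78.5
```

Run:
```python
from h import *
import pickle
print(env.state())
W=env.read_camera("wrist"); S=env.read_camera("side"); T=env.read_camera("top"); pickle.dump((W,S,T),open("D.pkl","wb"))
S=S["pixels"][:,:,::-1][130:330,220:420]; w=W["pixels"][:,:,::-1][150:420,130:430]; t=T["pixels"][:,:,::-1][170:270,270:420]
im=np.zeros((600,800,3),np.uint8); im[:400,:400]=cv2.resize(S,(400,400)); im[:360,400:]=cv2.resize(w,(400,360)); im[400:600,:300]=cv2.resize(t,(300,200)); cv2.imwrite("pics/D.png",im)
```

```text
{'clock': 10.225, 'qpos': array([ 0.80366546,  0.48135794, -0.61135483,  2.24632871,  0.52653373,
        0.55580805,  0.70696607]), 'qvel': array([-0.00948276, -0.0055398 ,  0.0101101 , -0.00515069, -0.00703627,
       -0.00058977, -0.0195438 ]), 'joint_torque': array([  0.13762596, -36.73724055,  -4.58346829, -10.79703212,
         0.05008915,   0.03681301,   0.19908323]), 'eef_pos': array([ 363.78449516, -166.84040702,  152.70828384]), 'ee_rot': array([ 3.20473707e-01,  9.47257000e-01,  2.38304594e-04, -8.50284870e-04]), 'contact_force': array([ 0.35730322,  0.86648078, -1.82426278]), 'moment': array([-0.02187568, -0.00642727, -0.04387777]), 'grasp_force': 78.4886384010315, 'grip_width': 0.1731999132527288}
```

View pics/D.png

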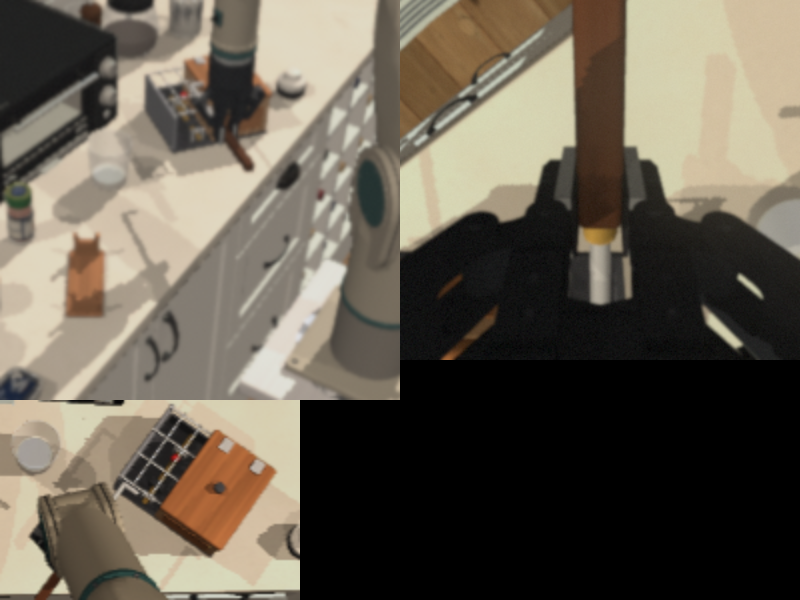

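The composite shows the rod held straight in the jaws. The empty rest is undisturbed, and in the top crop the hook is just in front of the channel mouth, around top px (333,214).

Call:
{"op": "arm_command", "data": {"targets": [[0,0,0.8,0,0,0,0],[0,0,0.8,0,0,0,0],[0,0,0.5,0,0,0,0],[0,0,0.37,0,0,0,0],[0,0,0,0,0,0,0],[0,0,0,0,0,0,0]]}}

```text
clock: 11.12
eef_pos: [364.8, -167.1, 30.2]
ee_rot: [0.32, 0.947, 0.0, 0.0]
contact_force: [-0.8, -0.3, -1.4]
grip_width: 0.173
grasp_force: 78.5
```

Run:
```python
from h import *
import pickle
s=env.state();print(s["eef_pos"],s["qpos"],s["contact_force"])
S=env.read_camera("side"); T=env.read_camera("top"); pickle.dump((S,T),open("E.pkl","wb"))
p,R=pose()
rod=lambda x,y,z=0: p+R.apply([-(x-18),y,-19-2-z])
for n,c in (("S",S),("T",T)): print(n,proj(c,[rod(170,0),rod(170,-26),rod(60,0)]).round(1).tolist())
im=np.zeros((420,800,3),np.uint8)
im[:400,:400]=cv2.resize(S["pixels"][:,:,::-1][150:230,270:350],(400,400),interpolation=cv2.INTER_CUBIC)
im[:400,400:]=cv2.resize(T["pixels"][:,:,::-1][170:250,310:390],(400,400),interpolation=cv2.INTER_CUBIC); cv2.imwrite("pics/E.png",im)
```

```text
[ 364.78437259 -167.07491075   30.23622866] [ 0.5784087   0.72400917 -0.31787545  2.33228832  1.09107892  0.23548376
  0.17598305] [-0.76006835 -0.26965959 -1.38043554]
S [[312.8, 198.0], [319.2, 196.7], [324.5, 215.7]]
T [[328.4, 218.7], [334.8, 223.3], [308.9, 245.2]]
```

View pics/E.png

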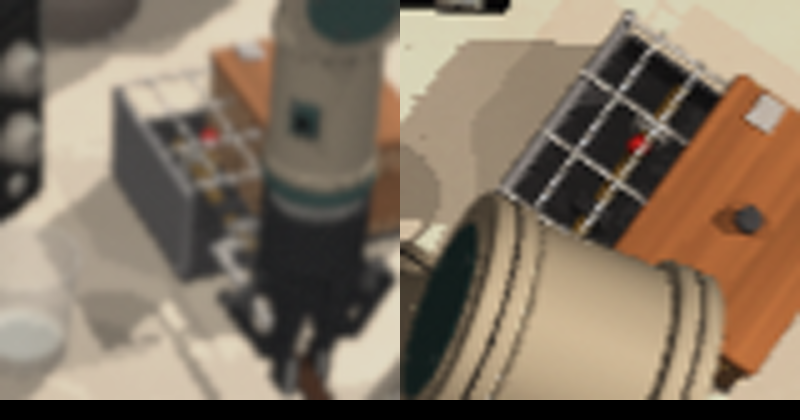

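The side crop shows the hook's corner at about side px (314,199) and the toe tip at (319,196), within 1 px of what I expect. The hook is level at the channel mouth, so I insert it.

Call:
{"op": "arm_command", "data": {"targets": [[-0.3,0,0,0,0,0,0],[-0.4,0,0,0,0,0,0],[-0.4,0,0,0,0,0,0],[-0.3,0,0,0,0,0,0],[0,0,0,0,0,0,0]]}}

```text
clock: 11.85
eef_pos: [421.2, -210.4, 30.5]
ee_rot: [0.321, 0.947, 0.0, 0.001]
contact_force: [-0.7, 1.1, -1.7]
grip_width: 0.168
grasp_force: 78.5
```

```bash
cat > rel.py <<'E'
from h import *
p,R=pose(); d=p[:2]-np.array([549,-354.6]); a=np.radians(-37.2); u=np.array([np.cos(a),np.sin(a)]); v=np.array([-u[1],u[0]])
s=env.state(); f=np.array(s["contact_force"])
m=R.as_matrix()[:,0]; print("rel ball TCP x,y",(d@u).round(1),(d@v).round(1),"z",p[2].round(1),"yaw",np.degrees(np.arctan2(m[1],m[0])).round(2),"f box",(f[:2]@u).round(1),(f[:2]@v).round(1),f[2].round(1),"q6",s["qpos"][5],"clock",s["clock"])
E
python3 rel.py
```

```text
rel ball TCP x,y -189.0 37.6 z 30.5 yaw 142.55 f box -1.2 0.5 -1.7 q6 0.4365428846705876 clock 11.85
```

Call:
{"op": "arm_command", "data": {"targets": [[-0.3,0,0,0,0,0,0],[-0.3,0,0,0,0,0,0],[-0.3,0,0,0,0,0,0],[-0.2,0,0,0,0,0,0],[0,0,0,0,0,0,0]]}}

```text
clock: 12.48
eef_pos: [463.9, -242.8, 29.9]
ee_rot: [0.32, 0.947, -0.0, 0.0]
contact_force: [-0.4, 0.1, -1.9]
grip_width: 0.171
grasp_force: 78.5
```

```bash
python3 rel.py
python3 - <<'E'
from h import *
T=env.read_camera("top");S=env.read_camera("side")
im=np.zeros((420,800,3),np.uint8)
im[:400,:400]=cv2.resize(S["pixels"][:,:,::-1][145:215,285:355],(400,400),interpolation=cv2.INTER_CUBIC)
im[:400,400:]=cv2.resize(T["pixels"][:,:,::-1][165:235,325:395],(400,400),interpolation=cv2.INTER_CUBIC); cv2.imwrite("pics/F.png",im)
p,R=pose()
rod=lambda x,y,z=0: p+R.apply([-(x-18),y,-19+3-z])
for n,c in (("S",S),("T",T)): print(n,proj(c,[rod(170,0),rod(170,-26),rod(120,0)]).round(1).tolist())
E
```

```text
rel ball TCP x,y -135.3 37.6 z 29.9 yaw 142.65 f box -0.4 -0.2 -1.9 q6 0.5563783250840755 clock 12.475
S [[300.7, 181.3], [306.8, 180.1], [305.5, 188.4]]
T [[349.6, 190.0], [356.0, 194.4], [341.0, 201.6]]
```

View pics/F.png

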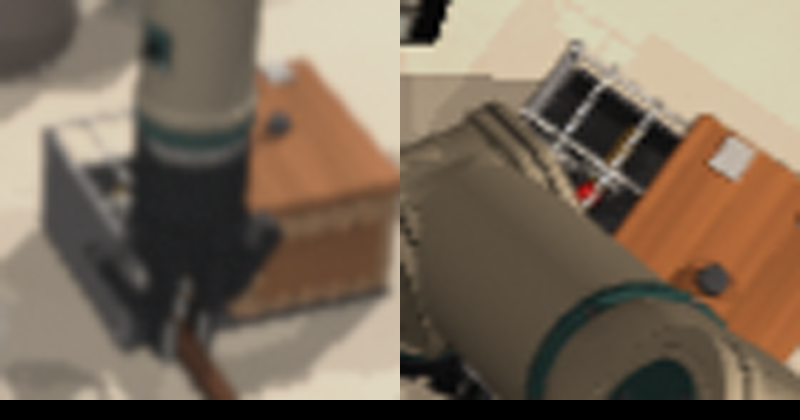

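The views show the arm over the box with nothing disturbed. The hook is hidden from the cameras, so I go by force from here and shift right behind the post.

Call:
{"op": "arm_command", "data": {"targets": [[0,-0.12,0,0,0,0,0],[0,-0.12,0,0,0,0,0],[0,-0.12,0,0,0,0,0],[0,-0.12,0,0,0,0,0],[0,0,0,0,0,0,0]]}}

```text
clock: 13.2
eef_pos: [448.8, -262.6, 29.7]
ee_rot: [0.321, 0.947, -0.0, -0.0]
contact_force: [1.3, -0.1, -2.1]
grip_width: 0.169
grasp_force: 78.5
```

```bash
python3 rel.py
```

```text
rel ball TCP x,y -135.4 12.7 z 29.7 yaw 142.6 f box 1.1 0.7 -2.1 q6 0.5516657715120938 clock 13.2
```

Call:
{"op": "arm_command", "data": {"targets": [[0.04,0,0,0,0,0,0],[0.04,0,0,0,0,0,0],[0.04,0,0,0,0,0,0],[0.04,0,0,0,0,0,0],[0.04,0,0,0,0,0,0],[0,0,0,0,0,0,0]]}}

```text
clock: 13.95
eef_pos: [442.1, -256.0, 30.0]
ee_rot: [0.32, 0.947, 0.0, 0.001]
contact_force: [3.5, -2.9, -1.7]
grip_width: 0.168
grasp_force: 78.4
```

```bash
python3 rel.py
```

```text
rel ball TCP x,y -144.7 13.9 z 30.0 yaw 142.69 f box 4.5 -0.2 -1.7 q6 0.530169954337163 clock 13.95
```

Call:
{"op": "arm_command", "data": {"targets": [[0.04,0,0,0,0,0,0],[0.04,0,0,0,0,0,0],[0.04,0,0,0,0,0,0],[0.04,0,0,0,0,0,0],[0.04,0,0,0,0,0,0],[0.04,0,0,0,0,0,0],[0.04,0,0,0,0,0,0]]}}

```text
clock: 14.82
eef_pos: [430.3, -247.3, 29.8]
ee_rot: [0.32, 0.947, 0.0, 0.0]
contact_force: [3.5, -1.7, -1.9]
grip_width: 0.168
grasp_force: 78.5
```

```bash
python3 rel.py
```

```text
rel ball TCP x,y -159.5 13.7 z 29.8 yaw 142.68 f box 3.8 0.8 -1.9 q6 0.5004637712772125 clock 14.825
```

Call:
{"op": "arm_command", "data": {"targets": [[0.02,0,0,0,0,0,0],[0.02,0,0,0,0,0,0],[0.02,0,0,0,0,0,0],[0,0,0,0,0,0,0]]}}

```text
clock: 15.32
eef_pos: [427.8, -245.4, 29.8]
ee_rot: [0.32, 0.947, 0.0, -0.0]
contact_force: [2.2, -2.4, -2.2]
grip_width: 0.173
grasp_force: 78.5
```

Call:
{"op": "arm_command", "data": {"targets": [[0.01,0,0,0,0,0,0],[0.01,0,0,0,0,0,0],[0.01,0,0,0,0,0,0]]}}

```text
clock: 15.7
eef_pos: [426.8, -244.6, 29.8]
ee_rot: [0.32, 0.947, 0.0, 0.0]
contact_force: [3.8, -3.0, -1.5]
grip_width: 0.169
grasp_force: 78.5
```

```bash
python3 rel.py
```

```text
rel ball TCP x,y -163.9 13.7 z 29.8 yaw 142.68 f box 4.9 -0.1 -1.5 q6 0.49081732632468444 clock 15.7
```

Call:
{"op": "arm_command", "data": {"targets": [[0.01,0,0,0,0,0,0],[0.01,0,0,0,0,0,0],[0.01,0,0,0,0,0,0],[0.01,0,0,0,0,0,0]]}}

```text
clock: 16.2
eef_pos: [425.1, -243.4, 29.8]
ee_rot: [0.32, 0.947, 0.0, 0.0]
contact_force: [3.1, -2.4, -2.0]
grip_width: 0.17
grasp_force: 78.5
```

Call:
{"op": "arm_command", "data": {"targets": [[0.01,0,0,0,0,0,0],[0.01,0,0,0,0,0,0],[0.01,0,0,0,0,0,0],[0.01,0,0,0,0,0,0]]}}

```text
clock: 16.7
eef_pos: [423.6, -242.2, 29.8]
ee_rot: [0.32, 0.947, 0.0, 0.0]
contact_force: [3.1, -2.7, -1.0]
grip_width: 0.174
grasp_force: 78.5
```

Call:
{"op": "arm_command", "data": {"targets": [[0.01,0,0,0,0,0,0],[0.01,0,0,0,0,0,0],[0.01,0,0,0,0,0,0],[0.01,0,0,0,0,0,0]]}}

```text
clock: 17.2
eef_pos: [422.0, -241.0, 29.8]
ee_rot: [0.32, 0.947, 0.0, 0.0]
contact_force: [3.5, -1.6, -2.0]
grip_width: 0.171
grasp_force: 78.5
```

Call:
{"op": "arm_command", "data": {"targets": [[0.01,0,0,0,0,0,0],[0.01,0,0,0,0,0,0],[0.01,0,0,0,0,0,0],[0.01,0,0,0,0,0,0]]}}

```text
clock: 17.7
eef_pos: [420.3, -239.7, 29.8]
ee_rot: [0.32, 0.947, 0.0, 0.0]
contact_force: [2.9, -1.8, -1.8]
grip_width: 0.168
grasp_force: 78.5
```

Call:
{"op": "arm_command", "data": {"targets": [[0.01,0,0,0,0,0,0],[0.01,0,0,0,0,0,0],[0.01,0,0,0,0,0,0],[0.01,0,0,0,0,0,0]]}}

```text
clock: 18.2
eef_pos: [418.7, -238.6, 29.8]
ee_rot: [0.32, 0.947, -0.0, 0.0]
contact_force: [3.9, -2.0, -2.2]
grip_width: 0.168
grasp_force: 78.5
```

Call:
{"op": "arm_command", "data": {"targets": [[0.01,0,0,0,0,0,0],[0.01,0,0,0,0,0,0],[0.01,0,0,0,0,0,0],[0.01,0,0,0,0,0,0]]}}

```text
clock: 18.7
eef_pos: [417.3, -237.4, 29.8]
ee_rot: [0.32, 0.947, -0.0, 0.0]
contact_force: [3.9, -1.6, -1.7]
grip_width: 0.166
grasp_force: 78.5
```

Call:
{"op": "arm_command", "data": {"targets": [[0.01,0,0,0,0,0,0],[0.01,0,0,0,0,0,0],[0.01,0,0,0,0,0,0],[0.01,0,0,0,0,0,0]]}}

```text
clock: 19.2
eef_pos: [417.1, -237.1, 30.1]
ee_rot: [0.32, 0.947, -0.0, 0.001]
contact_force: [6.6, -5.6, -2.2]
grip_width: 0.172
grasp_force: 78.4
```

The stop is reached: the pull has risen to about 8.7 N. Now I press gently to about 12.5 N.

Call:
{"op": "arm_command", "data": {"targets": [[0.01,0,0,0,0,0,0],[0.01,0,0,0,0,0,0],[0,0,0,0,0,0,0]]}}

```text
clock: 19.58
eef_pos: [417.0, -237.0, 30.2]
ee_rot: [0.32, 0.947, -0.0, 0.002]
contact_force: [7.6, -6.1, -2.6]
grip_width: 0.17
grasp_force: 78.3
```

```bash
python3 rel.py
```

```text
rel ball TCP x,y -176.2 13.9 z 30.2 yaw 142.63 f box 9.8 -0.3 -2.6 q6 0.45606734165475976 clock 19.575
```

Call:
{"op": "arm_command", "data": {"targets": [[0.01,0,0,0,0,0,0],[0.01,0,0,0,0,0,0],[0,0,0,0,0,0,0]]}}

```text
clock: 19.95
eef_pos: [417.0, -236.9, 30.4]
ee_rot: [0.32, 0.947, -0.0, 0.003]
contact_force: [8.4, -6.8, -3.0]
grip_width: 0.173
grasp_force: 78.2
```

```bash
python3 rel.py
```

```text
rel ball TCP x,y -176.3 13.9 z 30.4 yaw 142.62 f box 10.8 -0.3 -3.0 q6 0.45344733884678684 clock 19.95
```

Call:
{"op": "arm_command", "data": {"targets": [[0.01,0,0,0,0,0,0],[0.01,0,0,0,0,0,0],[0,0,0,0,0,0,0],[0,0,0,0,0,0,0]]}}

```text
clock: 20.45
eef_pos: [416.9, -236.8, 30.5]
ee_rot: [0.321, 0.947, -0.0, 0.004]
contact_force: [9.6, -8.8, -5.1]
grip_width: 0.17
grasp_force: 78.1
```

```bash
python3 rel.py
```

```text
rel ball TCP x,y -176.4 14.0 z 30.5 yaw 142.61 f box 13.0 -1.2 -5.1 q6 0.4507754692610618 clock 20.45
```

Call:
{"op": "arm_command", "data": {"targets": [[0,0,0,0,0,0,0],[0,0,0,0,0,0,0],[0,0,0,0,0,0,0]]}}

```text
clock: 20.82
eef_pos: [416.9, -236.8, 30.4]
ee_rot: [0.321, 0.947, -0.0, 0.004]
contact_force: [9.6, -7.9, -5.3]
grip_width: 0.171
grasp_force: 78.1
```

Call:
{"op": "arm_command", "data": {"targets": [[0,0,0,0,0,0,0],[0,0,0,0,0,0,0],[0,0,0,0,0,0,0]]}}

```text
clock: 21.2
eef_pos: [416.9, -236.8, 30.4]
ee_rot: [0.321, 0.947, -0.0, 0.004]
contact_force: [10.0, -8.1, -4.0]
grip_width: 0.17
grasp_force: 78.1
```

```bash
python3 rel.py
```

```text
rel ball TCP x,y -176.4 14.0 z 30.4 yaw 142.61 f box 12.9 -0.4 -4.0 q6 0.4508250615350913 clock 21.2
```

The pull was held at about 12.6–13 N for over 0.7 s. Now I unhook, move left and go out.

Call:
{"op": "arm_command", "data": {"targets": [[-0.05,0,0,0,0,0,0],[-0.1,0,0,0,0,0,0],[-0.1,0,0,0,0,0,0],[0,0,0,0,0,0,0]]}}

```text
clock: 21.7
eef_pos: [422.5, -241.6, 29.5]
ee_rot: [0.32, 0.947, 0.0, -0.001]
contact_force: [-0.8, -0.4, -1.1]
grip_width: 0.167
grasp_force: 78.6
```

```bash
python3 rel.py
```

```text
rel ball TCP x,y -169.1 13.5 z 29.5 yaw 142.65 f box -0.4 -0.8 -1.1 q6 0.48162145019647856 clock 21.7
```

Call:
{"op": "arm_command", "data": {"targets": [[0,0.12,0,0,0,0,0],[0,0.12,0,0,0,0,0],[0,0.12,0,0,0,0,0],[0,0.12,0,0,0,0,0],[0,0,0,0,0,0,0]]}}

```text
clock: 22.32
eef_pos: [438.3, -222.1, 29.9]
ee_rot: [0.319, 0.948, 0.0, 0.0]
contact_force: [-0.7, -0.2, -1.5]
grip_width: 0.171
grasp_force: 78.5
```

```bash
python3 rel.py
```

```text
rel ball TCP x,y -168.3 38.6 z 29.9 yaw 142.74 f box -0.5 -0.6 -1.5 q6 0.48684380916497 clock 22.325
```

Call:
{"op": "arm_command", "data": {"targets": [[0.2,0,0,0,0,0,0],[0.3,0,0,0,0,0,0],[0,0,0,0,0,0,0]]}}

```text
clock: 22.7
eef_pos: [416.0, -207.0, 29.8]
ee_rot: [0.319, 0.948, -0.0, -0.001]
contact_force: [0.4, -0.9, -1.9]
grip_width: 0.171
grasp_force: 78.6
```

Call:
{"op": "arm_command", "data": {"targets": [[0.4,0,0,0,0,0,0],[0.4,0,0,0,0,0,0],[0.3,0,0,0,0,0,0],[0.24,0,0,0,0,0,0],[0,0,0,0,0,0,0]]}}

```text
clock: 23.32
eef_pos: [364.3, -166.9, 29.9]
ee_rot: [0.32, 0.948, -0.0, -0.0]
contact_force: [-0.4, 0.7, -1.8]
grip_width: 0.173
grasp_force: 78.5
```

```bash
python3 rel.py
```

```text
rel ball TCP x,y -260.6 37.8 z 29.9 yaw 142.73 f box -0.7 0.3 -1.8 q6 0.26442885761548224 clock 23.325
```

Clear of the channel. Up, then verify the bolt and the hook's place in the hand.

Call:
{"op": "arm_command", "data": {"targets": [[0,0,-0.5,0,0,0,0],[0,0,-0.9,0,0,0,0],[0,0,-0.9,0,0,0,0],[0,0,-0.2,0,0,0,0],[0,0,0,0,0,0,0]]}}

```text
clock: 23.95
eef_pos: [364.9, -167.8, 155.0]
ee_rot: [0.321, 0.947, -0.0, 0.001]
contact_force: [-0.4, -0.6, -2.1]
grip_width: 0.169
grasp_force: 78.8
```

Run:
```python
from h import *
p=pose()[0];print(p)
T=env.read_camera("top")
q=T["pixels"].astype(int); m=((q[:,:,0]>130)&(q[:,:,1]<70)&(q[:,:,2]<70)).astype(np.uint8);m[:, :320]=0;m[:,400:]=0
n,l,s,c=cv2.connectedComponentsWithStats(m); 
if n>1: k=1+np.argmax(s[1:,4]); b=onz(T,c[k],66); print(b, s[k], b[:2]-[549,-354.6])
print(delta([466.5,105,155],122.7), delta([466.5,105,155],142.7))
```

```text
[ 364.86726439 -167.84384259  154.97675112]
[ 984.81668989 -255.27308865   66.        ] [320  72   7  11  61] [435.81668989  99.32691135]
(array([ 1.68,  5.57, -0.02]), array([-0.  , -0.  ,  3.32])) (array([ 1.68,  5.57, -0.02]), array([-0.  , -0.01, -0.01]))
```

Call:
{"op": "arm_command", "data": {"targets": [[0,0,0,0,0,0.8,0],[0,0,0,0,0,0.9,0],[0,0,0,0,0,0.9,0],[0,0,0,0,0,0.73,0],[0,0,0,0,0,0,0]]}}

```text
clock: 24.62
eef_pos: [363.9, -166.7, 153.7]
ee_rot: [0.479, 0.878, -0.0, -0.001]
contact_force: [-1.0, -0.2, -2.1]
grip_width: 0.172
grasp_force: 78.6
```

Call:
{"op": "arm_command", "data": {"targets": [[0.5,0.67,0,0,0,0,0],[0.58,0.78,0,0,0,0,0],[0.6,0.8,0,0,0,0,0],[0.6,0.8,0,0,0,0,0],[0.6,0.8,0,0,0,0,0],[0.6,0.8,0,0,0,0,0],[0,0,0,0,0,0,0],[0,0,0,0,0,0,0]]}}

```text
clock: 25.62
eef_pos: [465.2, 104.4, 153.8]
ee_rot: [0.479, 0.878, -0.001, -0.001]
contact_force: [-0.5, -0.1, -2.2]
grip_width: 0.169
grasp_force: 78.7
```

Run:
```python
from h import *
print(pose()[0],delta([466.5,105,28.8],122.7))
T=env.read_camera("top");S=env.read_camera("side");W=env.read_camera("wrist")
q=T["pixels"].astype(int); m=((q[:,:,0]>130)&(q[:,:,1]<70)&(q[:,:,2]<70)).astype(np.uint8);m[:, :320]=0;m[:,400:]=0;m[:150]=0
n,l,s,c=cv2.connectedComponentsWithStats(m)
for k in range(1,n): b=onz(T,c[k],66); print(c[k],b, s[k][4], np.linalg.norm(b[:2]-[549,-354.6]))
p,R=pose()
rod=lambda x,y,z=0: p+R.apply([-(x-18),y,-16-z])
for n,c in (("S",S),("T",T)): print(n,proj(c,[rod(170,0),rod(170,-26),rod(-80,0)]).round(1).tolist())
im=np.zeros((600,800,3),np.uint8)
im[:400,:400]=cv2.resize(S["pixels"][:,:,::-1][190:310,210:330],(400,400),interpolation=cv2.INTER_CUBIC)
im[:300,400:]=cv2.resize(W["pixels"][:,:,::-1],(400,300))
im[300:600,400:]=cv2.resize(T["pixels"][:,:,::-1][160:265,190:330],(400,300),interpolation=cv2.INTER_CUBIC); cv2.imwrite("pics/G.png",im)
```

```text
[465.23512496 104.35860225 153.7946217 ] (array([-0.  ,  0.04,  2.5 ]), array([-0.03, -0.  ,  0.01]))
S [[263.3, 198.9], [271.1, 199.0], [260.4, 250.3]]
T [[255.7, 192.7], [260.3, 199.5], [186.8, 236.5]]
```

View pics/G.png

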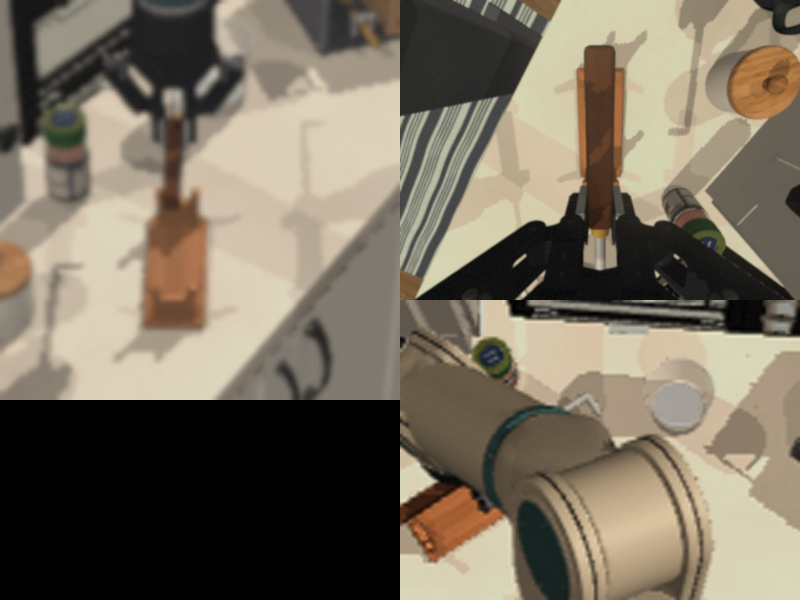

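The hook's corner in the top view is at about (256,194), against (255.7,192.7) predicted, so the rod hasn't slipped. The wrist view shows it lined up over the rest. Lowering.

Call:
{"op": "arm_command", "data": {"targets": [[0,0.04,0.6,0,0,0,0],[0,0,0.8,0,0,0,0],[0,0,0.4,0,0,0,0],[0,0,0.3,0,0,0,0],[0,0,0.2,0,0,0,0],[0,0,0.1,0,0,0,0],[0,0,0,0,0,0,0]]}}

```text
clock: 26.65
eef_pos: [468.1, 106.1, 34.9]
ee_rot: [0.48, 0.878, 0.0, 0.0]
contact_force: [-1.0, 0.5, -2.0]
grip_width: 0.17
grasp_force: 78.8
```

```bash
python3 -c "
from h import *
print(env.state()['eef_pos'],env.state()['contact_force'],delta([466.5,105,28.8],122.7))"
```

```text
[468.08521336 106.11151611  34.94992984] [-0.96689147  0.45003184 -1.97469528] (array([-0.  , -0.04,  0.12]), array([ 0.,  0., -0.]))
```

Call:
{"op": "arm_command", "data": {"targets": [[0,-0.03,0.06,0,0,0,0],[0,0,0.05,0,0,0,0],[0,0,0.02,0,0,0,0],[0,0,0,0,0,0,0]]}}

```text
clock: 27.15
eef_pos: [466.7, 105.2, 28.8]
ee_rot: [0.479, 0.878, -0.0, 0.0]
contact_force: [-0.7, -0.8, 4.3]
grip_width: 0.169
grasp_force: 79.9
```

The rod is resting in the forks. Release and go up.

Call:
{"op": "arm_command", "data": {"targets": [[0,0,0,0,0,0,30],[0,0,0,0,0,0,60],[0,0,0,0,0,0,100],[0,0,0,0,0,0,100],[0,0,0,0,0,0,100]]}}

```text
clock: 27.78
eef_pos: [466.6, 105.3, 28.3]
ee_rot: [0.479, 0.878, 0.0, -0.0]
contact_force: [-0.3, -0.5, 0.8]
grip_width: 1.001
grasp_force: 0.0
```

Call:
{"op": "arm_command", "data": {"targets": [[0,0,-0.3,0,0,0,100],[0,0,-0.6,0,0,0,100],[0,0,-0.9,0,0,0,100],[0,0,-0.9,0,0,0,100],[0,0,-0.9,0,0,0,100],[0,0,-0.4,0,0,0,100],[0,0,0,0,0,0,100],[0,0,0,0,0,0,100]]}}

```text
clock: 28.78
eef_pos: [466.0, 104.8, 227.5]
ee_rot: [0.48, 0.878, -0.001, -0.0]
contact_force: [-0.2, 0.8, 0.0]
grip_width: 0.997
grasp_force: 0.0
```

Run:
```python
from h import *
print(env.state()["eef_pos"],env.state()["grip_width"],env.state()["clock"])
T=env.read_camera("top");W=env.read_camera("wrist");S=env.read_camera("side")
im=np.zeros((600,800,3),np.uint8)
im[:300,:400]=cv2.resize(W["pixels"][:,:,::-1],(400,300))
im[:300,400:]=cv2.resize(T["pixels"][:,:,::-1][150:270,290:450],(400,300),interpolation=cv2.INTER_CUBIC)
im[300:,:]=cv2.resize(S["pixels"][:,:,::-1][145:325,180:420],(800,300),interpolation=cv2.INTER_CUBIC); cv2.imwrite("pics/H.png",im)
for n,z in [("T",66)]:
    q=T["pixels"].astype(int); m=((q[:,:,0]-q[:,:,1]>70)&(q[:,:,1]<70)).astype(np.uint8);m[:,:330]=0;m[:,400:]=0;m[:160]=0;m[260:]=0
    n,l,s,c=cv2.connectedComponentsWithStats(m)
    for k in range(1,n): b=onz(T,c[k],66); print(c[k],b.round(1), s[k][4], np.linalg.norm(b[:2]-[549,-354.6]).round(1))
for x in ["hook_rod","rest"]: print(x,[(d["bbox"],round(d["score"],2)) for d in env.look_for("wrist",x)[:1]])
```

```text
[466.00638064 104.76364084 227.45527635] 0.9971931681438418 28.775
[350.4 206.8] [ 521.7 -331.8   66. ] 5 35.6
hook_rod [([398.5, 76.3, 494.0, 157.4], 0.75)]
rest [([252.9, 100.5, 304.4, 233.0], 0.84)]
```

View pics/H.png

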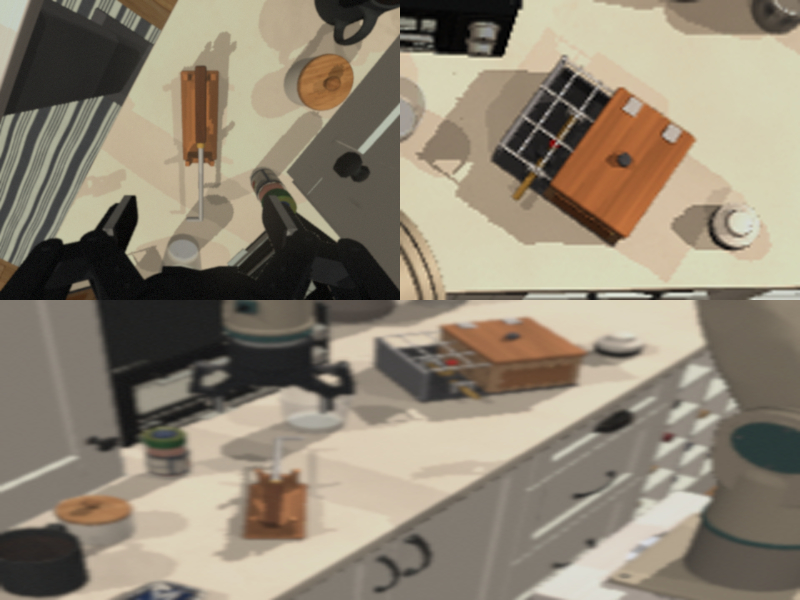

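The rod lies in the rest with its axis at wrist-panel x≈201, as before. The red ball is at top px (350,207), about 35 mm further out, with the bolt end sticking out of the front. The bystanders haven't moved.

```bash
python3 -c "
from bench import env
print(env.close_job())"
```

```text
the job is handed in; nothing more can be done
None
```

The bolt is drawn about 35 mm to its stop and was held there at about 13 N for over 0.7 s; the rod is back in its rest and released, and the job is handed in at about 29 s of the 66 s limit, though no verdict came back and nothing confirmed directly that the bolt seated.

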